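# Open the latched gate of the watch guard

### The arm

A 6-joint arm with a two-finger parallel gripper is mounted at the origin on a cart in front of the work surface, level with it; the furniture and walls round the work are solid. World frame = base frame: x ahead of the robot, y to its left, z up, the work surface at z = 0. Lengths are in m, angles in degrees, forces in N, time in s.
With the tool pointing down it reaches from about 0.375 to 0.9 m from the base axis. Payload 3.1 kg.
Tool frame: the origin (TCP) lies at the very end of the fingers, on their centre line; the grasp point (between the pads) lies 19 mm behind it; z points along the fingers, y is the line along which they close (so a half turn about z gives the same grasp; the last joint's range is limited). The gripper opens to 87 mm and grips with 3 to 60 N. Pads are 19 mm wide; open, the fingers measure 117 mm over their backs; the gripper's body (75 mm by 190 mm) begins 51 mm behind the grasp point.
Start: joints at [-81.503, 30.224, 82.088, -0, 67.689, -10.227], TCP at [0.201, -0.592, 0.223] pointing down, gripper open.
Joint ranges: [-176.69, 176.69], [-43.24, 126.21], [12.49, 139.97], [-82, 262], [0, 151.66], [-163.58, 163.58]. Speed limits (degrees/s): [159.86, 159.86, 180, 180, 180, 180].

### API

Orientations are given as a 3x3 rotation matrix whose columns are the frame's x, y, z axes.
In Python, from rig import bot, imaging gives the robot as it stands.
- The arm moves only by the tool drive_tool, never from a script. Its argument "deltas" is text: rows parted by semicolons, each of 5 numbers parted by spaces: the finger opening in mm, from 0 to 87, then the shift along the world's x, y, z in mm, then the turn about the world's z in rad. In form: jaw dx dy dz twist; .... A call has 1 to 12 rows; each row is the pose to reach, as a shift and turn from the pose commanded when the call began; what a row does not reach only later rows make up. A row lasts 1/10 s, in which the tool goes at most 50 mm and 8.59 degrees, less where a joint would pass 70% of its speed; a pose out of reach is approached as far as the arm can. A call with a gripper value outside its range is refused whole. The fingers move at their own pace and stop on an object; the grip force is fixed at half the most. Time passes only in rows, so rows that repeat a pose let the fingers close. It gives the time, the measured TCP pose, the force, the opening and the grip force at its end, in the units of the state.
- bot.read_state(): the state, without advancing time (a new reading comes with each control period).
- imaging.capture(name): name is "scene" or "top" or "wrist"; returns the picture (480x640x3 uint8, red, green, blue); there is no depth.
- imaging.camera_model(name): a dict with "fx", "fy", "cx", "cy" (pixels), "T" (4x4, takes a point from camera to world coordinates). Camera axes: x right, y down, z forward; pixel columns grow to the right and rows downward; lengths in m; the calibration is good to about 2 mm. The wrist camera is an equidistant fisheye: a pixel r from the principal point sees the ray r / f radians off the axis. A picture is of the moment at which its call begins: read the wrist's pose just before it. camera_model takes no time and is no camera call; for the wrist camera it gives the pose at the moment of the call.
- bot.hand_in(): hands the job in; it is judged then, once.
The state is a dict: "time_s": time; "joint_positions": joint angles; "qvel": joint speeds; "tau": joint torques, N m; "position": TCP position; "tcp_rot": TCP orientation; "force": force on the tool from outside, world axes, zero at the start; "moment": the same for the moment, N m; "opening": opening from 0.0 (shut) to 1.0 (fully open); "grasp_force": force on a finger pad.
Only numpy, scipy, OpenCV 4.12 (cv2) and the standard library are available. Lean on these libraries where they do the work, as an engineer would, in place of code of your own. Each camera call takes 0.05 s, during which the arm holds its last target. There are 200 camera calls.

### The job

Take the red ball knob on the small clear guard cabinet, lift the gravity latch bar until its tongue is clear of the brass catch, and swing the gate wide open towards you, square to the front. Do not force the tongue against the lip or the roof of the catch, and do not fling the gate. Then let the bar come down to rest on the gate, let go and leave the gate standing open, with the watch inside and the loose things round the cabinet undisturbed.

Things in the scene. Friction and masses are not known exactly. Their poses are not given: they have to be found in the camera images.
- guard: low guard cabinet, grey frame with clear panels, fixed to the bench, 100 (x) x 200 (y) x 86 mm high. Origin: centre of its underside; -x is its front, which looks to the robot, +y the robot's left at yaw 0, z up. The gate closes its front and is hinged on the left (+y) post; the brass catch sits on the right (-y) post.
- gate (a joint): angle of the gate in rad: 0 shut, grows as its right edge swings out to the front (clockwise seen from above), stop at 1.75; a light friction hinge, it stays where it is left. The gate is 146 mm wide, 8 mm thick, and its top is 77 mm above the bench.
- gate_hinge (a point): point on the vertical hinge axis of the gate, 52 mm above the bench, at x = -49, y = +80 mm in the frame of the guard. Its axes turn with the gate: -y runs from the hinge along the gate to its free edge, -x is the outward normal of the gate's front.
- bar (a joint): angle of the steel latch bar on the gate, rad: 0 level, at rest on its own stop on the gate (it falls back there by its weight), grows as it is lifted, stop at 0.40. It turns about the gate's normal. Its weight is felt at the knob as about 0.5 to 1.5 N.
- bar_pivot (a point): pivot of the latch bar on the gate: 40 mm from the gate's hinge axis along the gate, 11 mm in front of the hinge axis, 52 mm above the bench. Axes as at gate_hinge.
- knob (a point): centre of the red ball knob, diameter 18, on a 7 mm stem that stands out of the bar to the front. 85 mm from the bar's pivot along the bar; from the gate's hinge axis 125 mm along the gate and 53 mm out to the front; 52 mm above the bench at rest. It can be pinched from above, fingers closing parallel to the gate, and turns between the pads. Axes of the bar: -y along it, -x out to the front.
- tongue: round steel tongue at the bar's free end, 8 mm thick; origin 98 mm from the bar's pivot, from there it runs on 32 mm along the bar (-y) and lies in the catch 121 to 127 mm from the pivot. Pressed with more than 12 N it bends. A gate angle of 0.15 rad or more has it right out of the catch.
- post (a point): point on the bench right below the middle of the catch. The brass catch has a lip 3 mm thick, 2 mm in front of the resting tongue, that keeps the gate shut, and a roof. It is set higher or lower, and its height is NOT reported: the tongue must rise 3 to 23 mm there to clear the lip, and the roof stops it 5 mm higher; a clear further rise of the lifting force means the roof is reached.
- kept_watch: steel diver's watch with dark bezel, 49 x 68 x 26 mm, lying inside the guard cabinet; stays where it is. Origin: centre of its underside.
- loupe: black and brass eye loupe, diameter 35, 30 mm high, loose on the bench; stays where it is. Origin: centre of its underside.
- movement: watch movement in a round grey holder, diameter 36, 9 mm high, loose on the bench; stays where it is. Origin: centre of its underside.
- yellow_pot: square yellow pot with clear cap, 30 x 30 x 30 mm, loose on the bench; stays where it is. Origin: centre of its underside.

How it is judged (in metres and radians):
On the way, in this order (a step that is already met when the one before it is completed fails the run):
1. the latch bar is lifted in the shut gate (value of joint bar above 0.02 rad and value of joint gate below 0.06 rad), for 0.2 s.
2. the gate is swung wide open (value of joint gate above 1.35 rad), for 0.2 s.
At the end, for the whole second after the job is handed in: the gate stands at rest at least 1.3 rad (75 degrees) open, and the bar is back down on the gate (within 0.03 rad of its rest) (value of joint gate above 1.3 rad and value of joint bar below 0.03 rad and not (velocity of joint gate above 0.05 rad/s) and velocity of joint gate above -0.05 rad/s); the robot touches nothing.
It fails at once if the tongue is forced against the catch or anything else with more than 12 N (contact force between tongue and anything else above 12 N).
It fails at once if the gate is flung (faster than 2 rad/s) (velocity of joint gate above 2 rad/s or velocity of joint gate below -2 rad/s).
It fails at once if the watch inside or a loose thing near the cabinet is moved by more than 15 mm (distance of any of kept_watch, loupe, movement, yellow_pot from where it was at the start of the episode above 0.015 m).
It also fails if it takes over 72 s, if anything falls off the work surface, if the arm or the gripper's body presses on something with over 40 N, if the wrist force passes 120 N, or if a joint passes its speed limit or range.

## Working session

There is one attempt and no reset: what is moved stays moved. The work goes in short steps, Python scripts to look and compute and a tool call to move; the robot and the scene stay as the last step left them, time stands still between calls to the robot, and variables do not carry over. Pictures are saved under pics/ and viewed, at most 10 in all, crops included, and the job is handed in when it is done.

Besides the shell and the picture viewer there is one more tool, called after "Request:" in YAML: its name, and indented under it one key for each argument. drive_tool: Moves the arm, as the interface text tells. Its arguments: {"type":"object","properties":{"deltas":{"type":"string"}},"required":["deltas"]}

```bash
mkdir -p pics
cat > h.py <<'E'
import numpy as np,cv2
from rig import bot,imaging
def ray(m,u,v):
    d=np.array([(u-m['cx'])/m['fx'],(v-m['cy'])/m['fy'],1.]);T=np.array(m['T'])
    return T[:3,3],T[:3,:3]@d
def plane(m,u,v,z):
    o,d=ray(m,u,v);return o+d*(z-o[2])/d[2]
def tri(a,b):
    (o,d),(p,e)=a,b;s=np.linalg.lstsq(np.c_[d,-e],p-o,rcond=None)[0]
    A,B=o+d*s[0],p+e*s[1];return (A+B)/2,np.linalg.norm(A-B)
def red(im):
    h=cv2.cvtColor(im,cv2.COLOR_RGB2HSV)
    k=(((h[...,0]<7)|(h[...,0]>173))&(h[...,1]>150)&(h[...,2]>70)).astype(np.uint8)
    n,l,s,c=cv2.connectedComponentsWithStats(k)
    return [(int(s[i,4]),c[i].round(1).tolist(),s[i,:4].tolist()) for i in range(1,n) if s[i,4]>20]
E
python3 - <<'E'
from h import *
for n in("scene","top"):
    im=imaging.capture(n);cv2.imwrite(f"pics/{n}0.png",im[...,::-1]);m=imaging.camera_model(n)
    print(n,red(im),m['fx'],np.array(m['T']).round(3).tolist())
s=bot.read_state();print(s['time_s'],s['position'],s['tcp_rot'],s['force'])
E
```

```text
scene [(23, [358.3, 134.7], [355, 131, 6, 7]), (314, [194.7, 233.1], [185, 216, 19, 35]), (63, [523.9, 226.5], [517, 218, 14, 18]), (37, [333.2, 246.2], [330, 243, 7, 7])] 558.7627396192589 [[-0.765, -0.348, 0.542, -0.119], [-0.644, 0.43, -0.633, 0.8], [-0.013, -0.833, -0.553, 0.677], [0.0, 0.0, 0.0, 1.0]]
top [(24, [634.2, 45.9], [629, 44, 11, 4]), (655, [265.6, 76.6], [251, 57, 30, 36]), (60, [512.0, 100.3], [508, 97, 9, 8]), (64, [340.1, 233.3], [336, 229, 9, 9])] 580.1300016782502 [[-0.007, -0.986, 0.169, 0.312], [-1.0, 0.008, 0.008, 0.118], [-0.009, -0.169, -0.986, 1.021], [0.0, 0.0, 0.0, 1.0]]
0.1 [ 0.20055986 -0.59123386  0.22163773] [[ 9.47091914e-01  3.20962342e-01 -2.87341835e-04]
 [ 3.20962253e-01 -9.47089851e-01  2.01146178e-03]
 [ 3.73464947e-04 -1.99726507e-03 -9.99997936e-01]] [ 0.11367163  0.12050199 -1.15372303]
```

View pics/scene0.png

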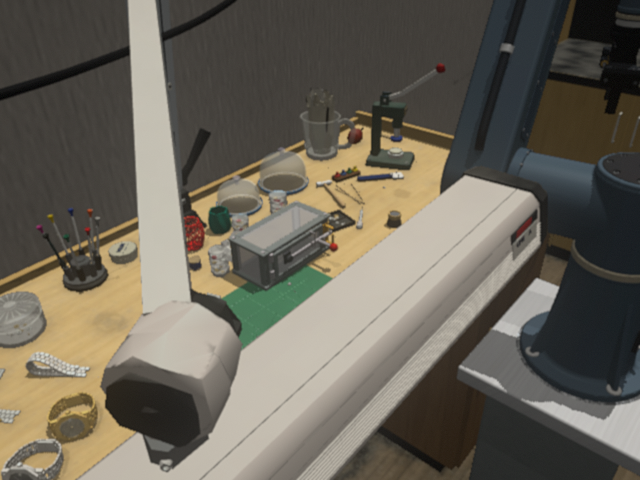

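View pics/top0.png

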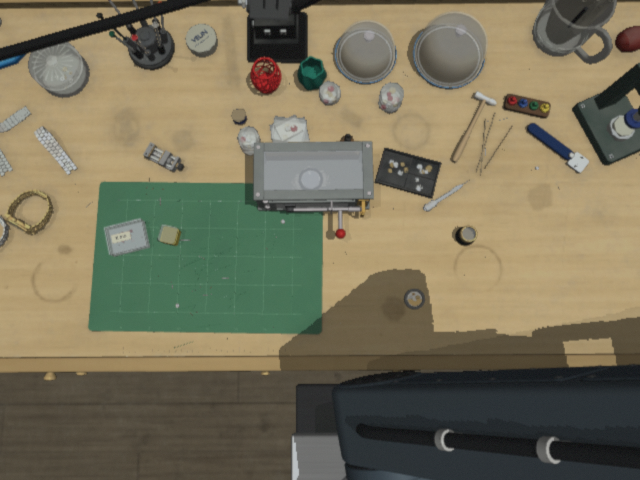

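The scene view shows the cabinet at about (280,245) with the red knob at (333,246). The top view shows the cabinet roof at (253..374, 142..207) and the knob at (340,233). The loupe is at (465,235), the movement at (414,298) and the yellow pot at (170,235).

Run:
```python
from h import *
mt=imaging.camera_model("top");ms=imaging.camera_model("scene")
print("knob",tri(ray(mt,340.1,233.3),ray(ms,333.2,246.2)),plane(mt,340.1,233.3,.052))
for n,u,v,z in(("TL",253,143,.086),("TR",374,142,.086),("BR",371,207,.086),("BL",256,207,.086),("loupe",465,235,.03),("mov",414,298,.009),("pot",170,235,.03)):print(n,plane(mt,u,v,z).round(3))
im=imaging.capture("top");cv2.imwrite("pics/c.png",cv2.resize(im[125:250,235:395,::-1],None,fx=5,fy=4.8,interpolation=2)[:600])
```

```text
knob (array([0.48448324, 0.07359992, 0.0541437 ]), np.float64(0.0009455566286317808)) [0.4844718  0.07323332 0.052     ]
TL [0.634 0.219 0.086]
TR [0.634 0.015 0.086]
BR [0.522 0.023 0.086]
BL [0.524 0.213 0.086]
loupe [ 0.484 -0.144  0.03 ]
mov [ 0.377 -0.055  0.009]
pot [0.488 0.368 0.03 ]
```

View pics/c.png

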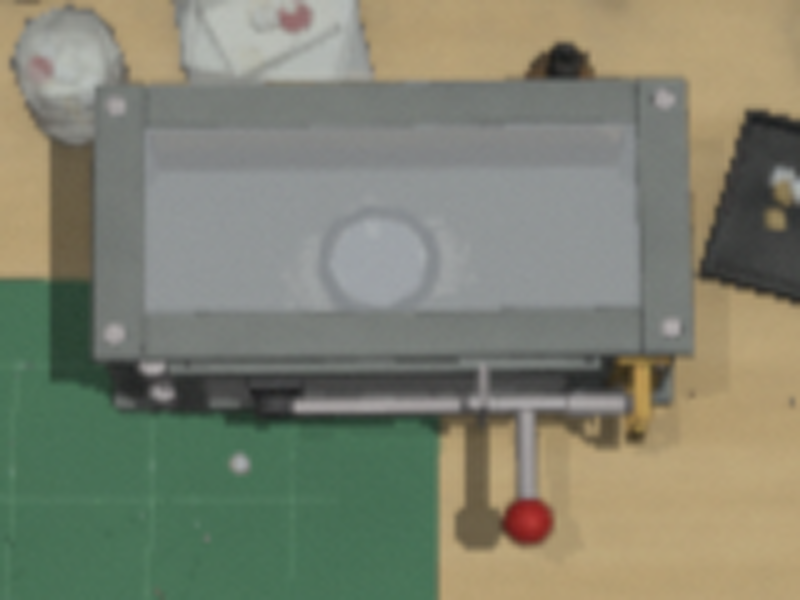

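The roof edges from the crop put the guard centre at about (0.586, 0.117) with yaw ≈ 0. The roof measures 200 x 98 mm, which agrees with the given size. The knob that predicts, (0.484, 0.072), matches the triangulated (0.4845, 0.0735, 0.054). The hinge is then at about (0.5375, 0.1985).

Request:
drive_tool:
  deltas: "60 142 333 0 1.4; 60 142 333 0 1.4; 60 142 333 0 1.4; 60 142 333 0 1.4; 60 142 333 0 1.4; 60 142 333 0 1.4; 60 142 333 0 1.4; 60 142 333 0 1.4; 60 142 333 0 1.4; 60 142 333 0 1.4; 60 142 333 0 1.4"

```text
time_s: 1.25
position: [0.3427, -0.2585, 0.2225]
tcp_rot: [[-0.156, 0.988, -0.0], [0.988, 0.156, 0.0], [0.0, -0.0, -1.0]]
force: [0.2, 0.4, 0.8]
opening: 0.688
grasp_force: 0.0
```

Request:
drive_tool:
  deltas: "45 142 332 -90 1.42; 45 142 332 -90 1.42; 45 142 332 -90 1.42; 45 142 332 -90 1.42; 45 142 332 -90 1.42; 45 142 332 -90 1.42; 45 142 332 -90 1.42; 45 142 332 -90 1.42; 45 142 332 -90 1.42; 45 142 332 -90 1.42; 45 142 332 -90 1.42; 45 142 332 -90 1.42"

```text
time_s: 2.45
position: [0.4847, 0.0729, 0.1324]
tcp_rot: [[-1.0, -0.002, -0.0], [-0.002, 1.0, 0.0], [0.0, 0.0, -1.0]]
force: [-0.0, -0.4, -0.1]
opening: 0.518
grasp_force: 0.0
```

Run:
```python
from h import *
s=bot.read_state();print(s['time_s'],s['position'],s['tcp_rot'][:,1],s['force'],s['joint_positions'])
print(s['opening'])
for n in("top","wrist"):
    im=imaging.capture(n);print(n,red(im));cv2.imwrite(f"pics/{n}1.png",im[...,::-1])
```

```text
2.45 [0.48466748 0.07292651 0.13243148] [-2.49296096e-03  9.99996892e-01  3.68904945e-05] [-0.01809975 -0.37490893 -0.12678478] [-4.53329037e+00  2.80682895e+01  1.06209022e+02  1.48450324e-03
  4.57356189e+01 -9.46771632e+01]
0.5181707053773166
top [(79, [629.9, 46.4], [622, 42, 18, 8]), (667, [265.6, 76.7], [251, 57, 30, 36]), (61, [512.0, 100.3], [508, 97, 9, 8])]
wrist [(221, [317.9, 255.6], [307, 244, 23, 21])]
```

View pics/wrist1.png

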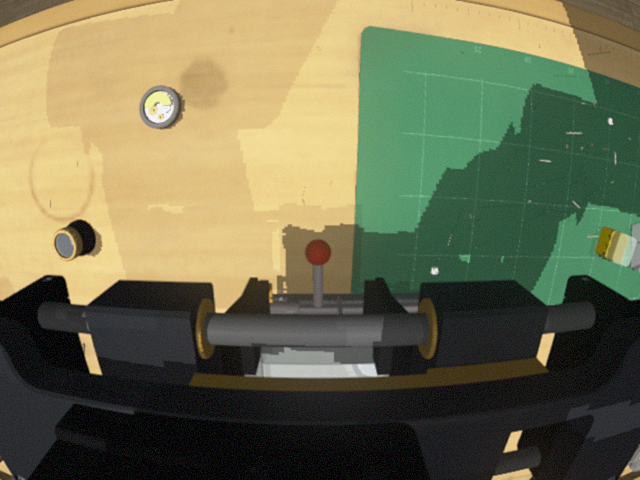

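The wrist view shows the knob at (318,256), centred between the fingers, with the loupe at (68,240) and the movement at (160,106), both clear. I'll descend.

Request:
drive_tool:
  deltas: "45 0 0 -35 0; 45 0 0 -65 0; 45 0 0 -85 0; 45 0 0 -99 0; 45 0 0 -99 0; 45 0 0 -99 0"

```text
time_s: 3.15
position: [0.4848, 0.0729, 0.0337]
tcp_rot: [[-1.0, -0.004, -0.0], [-0.004, 1.0, 0.0], [0.0, 0.0, -1.0]]
force: [0.1, 0.3, -0.1]
opening: 0.521
grasp_force: 0.0
```

Run:
```python
from h import *
s=bot.read_state();m=imaging.camera_model("wrist");im=imaging.capture("wrist");r=red(im);print(s['position'],s['force'],r)
T=np.array(m['T'])
u,v=r[0][1];a=np.array([u-m['cx'],v-m['cy']]);q=np.hypot(*a);th=q/m['fx'];d=T[:3,:3]@np.r_[a/q*np.sin(th),np.cos(th)]
print(T[:3,3]+d*(.052-T[2,3])/d[2])
cv2.imwrite("pics/wrist2.png",im[...,::-1])
```

```text
[0.48479675 0.07285259 0.03365967] [ 0.10680004  0.30081927 -0.1033529 ] [(391, [318.9, 307.6], [300, 299, 38, 16])]
[0.48058521 0.07462243 0.052     ]
```

View pics/wrist2.png

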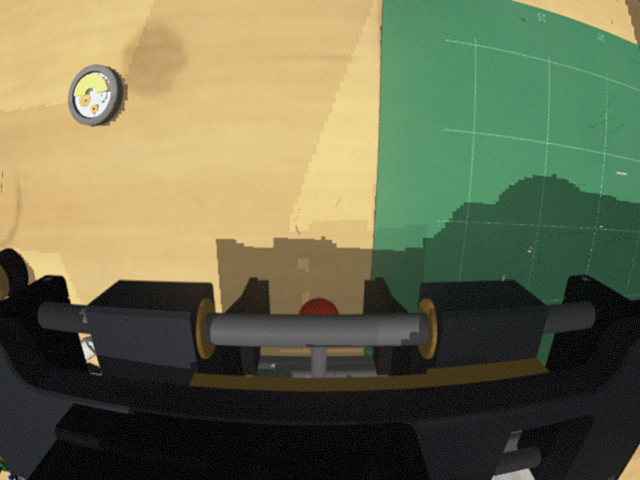

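The knob at (319,308) lies midway between the fingers, partly hidden by the cross rod. I'll close on it gently.

Request:
drive_tool:
  deltas: "30 0 1 -1 0; 24 0 1 -1 0; 20 0 1 -1 0; 18 0 1 -1 0; 14 0 1 -1 0; 10 0 1 -1 0; 10 0 1 -1 0; 10 0 1 -1 0"

```text
time_s: 4.0
position: [0.4846, 0.074, 0.0327]
tcp_rot: [[-1.0, -0.005, -0.0], [-0.005, 1.0, -0.0], [0.0, -0.0, -1.0]]
force: [0.0, -1.5, 3.4]
opening: 0.178
grasp_force: 30.0
```

Request:
drive_tool:
  deltas: "10 0 0 0 0; 10 0 0 0 0; 10 0 0 0 0"

```text
time_s: 4.3
position: [0.4846, 0.074, 0.0326]
tcp_rot: [[-1.0, -0.005, 0.0], [-0.005, 1.0, -0.0], [-0.0, -0.0, -1.0]]
force: [-1.4, -1.4, 4.1]
opening: 0.18
grasp_force: 30.0
```

Run:
```python
from h import *
im=imaging.capture("wrist");cv2.imwrite("pics/wrist3.png",cv2.resize(im[260:400,230:410,::-1],None,fx=4,fy=4))
s=bot.read_state();print(s['force'],s['moment'],s['opening'],s['position'])
```

```text
[-1.70111612 -1.86092349  3.6363196 ] [-0.21958174  0.00068821  0.01340798] 0.1837012487229663 [0.48466014 0.07402173 0.0326218 ]
```

View pics/wrist3.png

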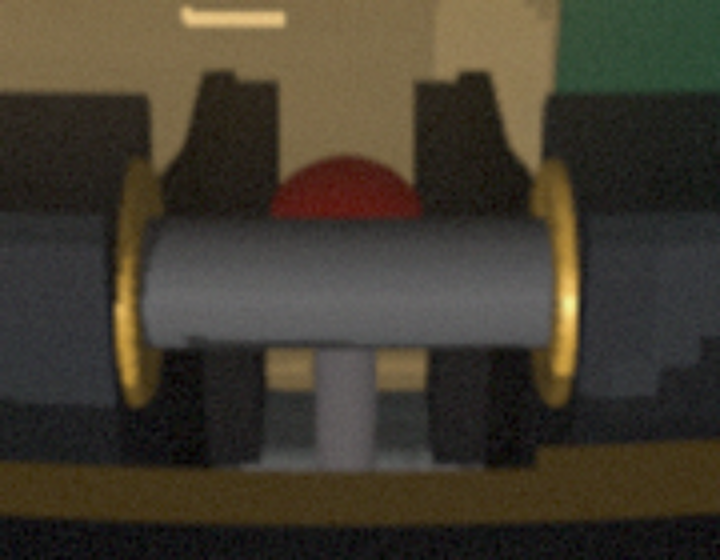

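The ball is held squarely between both pads, centred at about (345,190) in the crop. I'll lift in small steps and watch fz.

Request:
drive_tool:
  deltas: "10 0 0 1 0; 10 0 0 1 0; 10 0 0 1 0"

```text
time_s: 4.65
position: [0.4844, 0.0741, 0.0333]
tcp_rot: [[-1.0, -0.005, -0.001], [-0.005, 1.0, -0.0], [0.001, -0.0, -1.0]]
force: [-0.9, -1.3, -1.8]
opening: 0.182
grasp_force: 29.9
```

Request:
drive_tool:
  deltas: "10 0 0 1 0; 10 0 0 1 0; 10 0 0 1 0"

```text
time_s: 4.95
position: [0.4844, 0.0741, 0.0344]
tcp_rot: [[-1.0, -0.005, -0.001], [-0.005, 1.0, -0.0], [0.001, -0.0, -1.0]]
force: [0.6, -2.0, -2.8]
opening: 0.18
grasp_force: 29.9
```

Request:
drive_tool:
  deltas: "10 0 0 1 0; 10 0 0 1 0; 10 0 0 1 0"

```text
time_s: 5.25
position: [0.4844, 0.0741, 0.0355]
tcp_rot: [[-1.0, -0.005, -0.0], [-0.005, 1.0, -0.0], [0.0, 0.0, -1.0]]
force: [-0.7, -1.7, -2.2]
opening: 0.183
grasp_force: 30.0
```

Request:
drive_tool:
  deltas: "10 0 0 1 0; 10 0 0 1 0; 10 0 0 1 0"

```text
time_s: 5.55
position: [0.4845, 0.0741, 0.0365]
tcp_rot: [[-1.0, -0.005, -0.0], [-0.005, 1.0, -0.0], [0.0, -0.0, -1.0]]
force: [-1.4, -1.4, -4.7]
opening: 0.18
grasp_force: 30.0
```

Request:
drive_tool:
  deltas: "10 0 0 1 0; 10 0 0 1 0; 10 0 0 1 0"

```text
time_s: 5.85
position: [0.4846, 0.0741, 0.0375]
tcp_rot: [[-1.0, -0.005, -0.0], [-0.005, 1.0, -0.0], [0.0, -0.0, -1.0]]
force: [-1.1, -1.5, -5.5]
opening: 0.182
grasp_force: 30.0
```

Request:
drive_tool:
  deltas: "10 0 0 0 0; 10 0 0 0 0"

```text
time_s: 6.05
position: [0.4846, 0.0741, 0.0375]
tcp_rot: [[-1.0, -0.005, -0.0], [-0.005, 1.0, -0.0], [0.0, -0.0, -1.0]]
force: [-1.1, -2.2, -4.0]
opening: 0.182
grasp_force: 30.0
```

Request:
drive_tool:
  deltas: "10 0 0 0.5 0; 10 0 0 0.5 0; 10 0 0 0.5 0"

```text
time_s: 6.35
position: [0.4847, 0.0741, 0.0382]
tcp_rot: [[-1.0, -0.005, 0.0], [-0.005, 1.0, 0.0], [-0.0, 0.0, -1.0]]
force: [-1.0, -1.0, -3.8]
opening: 0.181
grasp_force: 30.0
```

Request:
drive_tool:
  deltas: "10 0 0 0 0; 10 0 0 0 0"

```text
time_s: 6.55
position: [0.4848, 0.0741, 0.0382]
tcp_rot: [[-1.0, -0.005, 0.0], [-0.005, 1.0, 0.0], [-0.0, 0.0, -1.0]]
force: [-0.6, -1.4, -3.6]
opening: 0.181
grasp_force: 30.0
```

Request:
drive_tool:
  deltas: "10 0 0 1 0; 10 0 0 1 0; 10 0 0 1 0"

```text
time_s: 6.85
position: [0.4847, 0.0741, 0.0388]
tcp_rot: [[-1.0, -0.005, -0.0], [-0.005, 1.0, 0.0], [0.0, 0.0, -1.0]]
force: [-0.2, -1.2, -7.4]
opening: 0.184
grasp_force: 30.0
```

Request:
drive_tool:
  deltas: "10 0 0 0 0; 10 0 0 0 0"

```text
time_s: 7.05
position: [0.4847, 0.0741, 0.0389]
tcp_rot: [[-1.0, -0.005, 0.0], [-0.005, 1.0, 0.0], [-0.0, 0.0, -1.0]]
force: [-0.6, -1.0, -8.9]
opening: 0.182
grasp_force: 30.0
```

The force stays flat to 0.0382 and then rises by 5 N, so the roof is reached about 6 mm up at the knob. I'll come down 2 mm to mid-window and start the swing gently.

Request:
drive_tool:
  deltas: "10 0 0 -1 0; 10 0 0 -2 0; 10 0 0 -2 0; 10 0 0 -2 0; 10 0 0 -2 0"

```text
time_s: 7.55
position: [0.4847, 0.0741, 0.0372]
tcp_rot: [[-1.0, -0.005, 0.0], [-0.005, 1.0, -0.0], [-0.0, -0.0, -1.0]]
force: [-0.8, -1.6, -2.2]
opening: 0.186
grasp_force: 30.0
```

Request:
drive_tool:
  deltas: "10 -1.2 0.5 0 -0.01; 10 -2.5 1 0 -0.02; 10 -2.5 1 0 -0.02; 10 -2.5 1 0 -0.02"

```text
time_s: 7.95
position: [0.482, 0.0752, 0.0371]
tcp_rot: [[-1.0, 0.015, -0.0], [0.015, 1.0, 0.0], [0.0, 0.0, -1.0]]
force: [0.2, -2.1, -2.3]
opening: 0.183
grasp_force: 30.0
```

Request:
drive_tool:
  deltas: "10 -1.2 0.5 0 -0.01; 10 -2.5 1 0 -0.02; 10 -2.5 1 0 -0.02; 10 -2.5 1 0 -0.02"

```text
time_s: 8.35
position: [0.4796, 0.0763, 0.037]
tcp_rot: [[-0.999, 0.035, 0.0], [0.035, 0.999, 0.0], [-0.0, 0.0, -1.0]]
force: [-0.5, -0.5, -2.5]
opening: 0.185
grasp_force: 30.0
```

Run:
```python
import numpy as np
# knob offset from hinge (mm), tool shifts relative to theta=.04
v=np.array([-53.,-125]);P=lambda t:np.array([np.cos(t)*v[0]+np.sin(t)*v[1],-np.sin(t)*v[0]+np.cos(t)*v[1]])
for k in range(1,16):
    t=.04+.1*k;print(round(t-.04,2),(P(t)-P(.04)).round(1))
```

```text
0.1 [-12.    6.4]
0.2 [-23.2  14. ]
0.3 [-33.7  22.6]
0.4 [-43.2  32.3]
0.5 [-51.8  42.8]
0.6 [-59.2  54.2]
0.7 [-65.5  66.2]
0.8 [-70.5  78.8]
0.9 [-74.2  91.9]
1.0 [-76.7 105.2]
1.1 [-77.8 118.7]
1.2 [-77.5 132.3]
1.3 [-75.9 145.8]
1.4 [-72.9 159. ]
1.5 [-68.6 171.9]
```

The tongue slides freely past the lip with no x force. I'll swing on along the arc at about 0.5 rad/s.

Request:
drive_tool:
  deltas: "10 -6 3 0 -0.05; 10 -12 6.4 0 -0.1; 10 -17.7 10.1 0 -0.15; 10 -23.2 14 0 -0.2; 10 -28.5 18.2 0 -0.25; 10 -33.7 22.6 0 -0.3; 10 -38.6 27.3 0 -0.35; 10 -43.2 32.3 0 -0.4; 10 -43.2 32.3 0 -0.4"

```text
time_s: 9.25
position: [0.4362, 0.109, 0.0371]
tcp_rot: [[-0.907, 0.421, 0.0], [0.421, 0.907, 0.0], [0.0, 0.0, -1.0]]
force: [0.4, -1.0, -2.4]
opening: 0.182
grasp_force: 30.0
```

Run:
```python
import numpy as np
v=np.array([-53.,-125]);P=lambda t:np.array([np.cos(t)*v[0]+np.sin(t)*v[1],-np.sin(t)*v[0]+np.cos(t)*v[1]])
for a,n in((.44,10),(.94,11)):
    for k in range(1,n+1):print(round(.05*k,2),(P(a+.05*k)-P(a)).round(1))
```

```text
0.05 [-4.4  5.2]
0.1 [-8.5 10.6]
0.15 [-12.4  16.1]
0.2 [-16.   21.9]
0.25 [-19.2  27.8]
0.3 [-22.2  33.9]
0.35 [-24.9  40.2]
0.4 [-27.3  46.6]
0.45 [-29.3  53. ]
0.5 [-31.   59.6]
0.05 [-1.4  6.6]
0.1 [-2.4 13.4]
0.15 [-3.1 20.1]
0.2 [-3.5 26.9]
0.25 [-3.5 33.7]
0.3 [-3.2 40.4]
0.35 [-2.6 47.2]
0.4 [-1.6 53.9]
0.45 [-0.3 60.6]
0.5 [ 1.4 67.2]
0.55 [ 3.3 73.7]
```

Request:
drive_tool:
  deltas: "10 -4.4 5.2 0 -0.05; 10 -8.5 10.6 0 -0.1; 10 -12.4 16.1 0 -0.15; 10 -16 21.9 0 -0.2; 10 -19.2 27.8 0 -0.25; 10 -22.2 33.9 0 -0.3; 10 -24.9 40.2 0 -0.35; 10 -27.3 46.6 0 -0.4; 10 -29.3 53 0 -0.45; 10 -31 59.6 0 -0.5; 10 -31 59.6 0 -0.5"

```text
time_s: 10.35
position: [0.4056, 0.1684, 0.0371]
tcp_rot: [[-0.595, 0.803, 0.0], [0.803, 0.595, 0.0], [-0.0, 0.0, -1.0]]
force: [0.2, -0.3, -2.7]
opening: 0.18
grasp_force: 30.0
```

Request:
drive_tool:
  deltas: "10 -1.4 6.6 0 -0.05; 10 -2.4 13.4 0 -0.1; 10 -3.1 20.1 0 -0.15; 10 -3.5 26.9 0 -0.2; 10 -3.5 33.7 0 -0.25; 10 -3.2 40.4 0 -0.3; 10 -2.6 47.2 0 -0.35; 10 -1.6 53.9 0 -0.4; 10 -0.3 60.6 0 -0.45; 10 1.4 67.2 0 -0.5; 10 3.3 73.7 0 -0.55; 10 3.3 73.7 0 -0.55"

```text
time_s: 11.55
position: [0.409, 0.2419, 0.037]
tcp_rot: [[-0.088, 0.996, -0.0], [0.996, 0.088, 0.0], [0.0, -0.0, -1.0]]
force: [-0.1, 0.4, -3.4]
opening: 0.183
grasp_force: 30.0
```

The gate is at about 1.49 rad. Now I'll lower the bar to its rest and open.

Request:
drive_tool:
  deltas: "10 0 0 0 0; 10 0 0 -1.5 0; 10 0 0 -3 0; 10 0 0 -4 0; 10 0 0 -4.3 0; 10 0 0 -4.3 0"

```text
time_s: 12.15
position: [0.4089, 0.2417, 0.0329]
tcp_rot: [[-0.086, 0.996, 0.0], [0.996, 0.086, 0.0], [0.0, 0.0, -1.0]]
force: [-1.2, -0.5, 0.9]
opening: 0.183
grasp_force: 30.0
```

Request:
drive_tool:
  deltas: "18 0 0 0 0; 20 0 0 0 0; 24 0 0 0 0; 30 0 0 0 0; 38 0 0 0 0; 40 0 0 0 0; 40 0 0 0 0; 40 0 0 0 0"

```text
time_s: 12.95
position: [0.4087, 0.2417, 0.0327]
tcp_rot: [[-0.086, 0.996, -0.0], [0.996, 0.086, -0.0], [-0.0, -0.0, -1.0]]
force: [0.3, -0.1, -0.5]
opening: 0.452
grasp_force: 0.0
```

Request:
drive_tool:
  deltas: "40 0 0 10 0; 40 0 0 25 0; 40 0 0 45 0; 40 0 0 70 0; 40 0 0 100 0; 40 0 0 130 0; 40 0 0 150 0; 40 0 0 150 0; 40 0 0 150 0; 40 0 0 150 0"

```text
time_s: 13.95
position: [0.4078, 0.2414, 0.1819]
tcp_rot: [[-0.086, 0.996, -0.002], [0.996, 0.086, -0.001], [-0.001, -0.002, -1.0]]
force: [-0.7, -0.2, 0.3]
opening: 0.46
grasp_force: 0.0
```

Request:
drive_tool:
  deltas: "40 0 -50 0 0; 40 0 -100 0 0; 40 0 -150 0 0; 40 0 -200 0 0; 40 0 -250 0 0; 40 0 -300 0 0; 40 0 -350 0 0; 40 0 -350 0 0; 40 0 -350 0 0"

```text
time_s: 14.85
position: [0.4078, -0.1092, 0.1816]
tcp_rot: [[-0.082, 0.997, -0.003], [0.997, 0.082, 0.002], [0.002, -0.003, -1.0]]
force: [-0.5, 1.0, 0.2]
opening: 0.456
grasp_force: 0.0
```

Run:
```python
from h import *
im=imaging.capture("top");cv2.imwrite("pics/top9.png",im[...,::-1]);r=red(im);print(r)
m=imaging.camera_model("top")
for a,c,b in r:
    if 230<c[0]<360 and c[1]>150: print(plane(m,*c,.052))
print(bot.read_state()['position'])
```

```text
[(75, [629.7, 46.1], [621, 42, 19, 8]), (660, [265.6, 76.7], [251, 57, 30, 36]), (61, [512.0, 100.3], [508, 97, 9, 8]), (69, [240.6, 279.0], [236, 275, 10, 9])]
[0.4081243  0.24105068 0.052     ]
[ 0.40759353 -0.10777862  0.18166713]
```

View pics/top9.png

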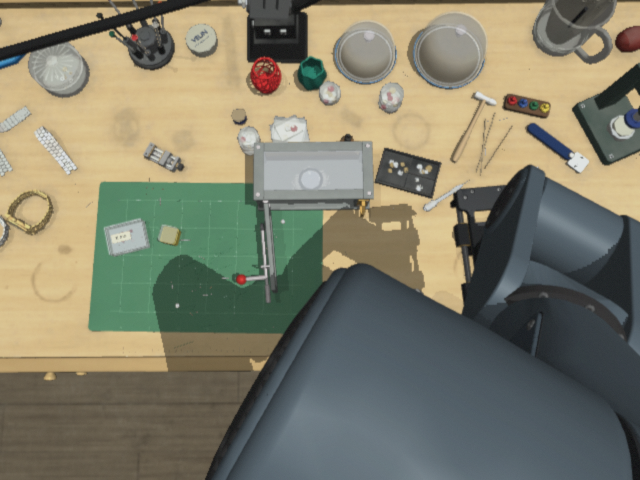

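The top view shows the gate standing open from about (266,205) to (268,300), with the knob at (241,279), which is about 1.48 rad. The arm is clear and the yellow pot at (170,235) hasn't moved.

```bash
python3 -c "
from rig import bot
print(bot.hand_in())"
```

```text
the job is handed in; nothing more can be done
None
```

The job is handed in, with no verdict returned: the gate stands open at about 1.48 rad, the knob is released with the bar lowered, and neither the tongue nor the gate was forced; the loupe, movement and watch were not checked again at the end.

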